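# Walk the block heater square against the service trunking

### The job

The heavy block heater has been left askew on the bench. Walk it round and back with pushes of the fingertips, never gripping, lifting or knocking it and not touching the sample tubes standing in it, until its back sits flat against the blank stretch of the service trunking between the sockets; have it nearly square before it touches, so that no corner is driven into the trunking. Leave the microscope, the pinned specimen, the glass dish and the forceps where they are.

Things in the scene. Friction and masses are not known exactly. Their poses are not given: they have to be found in the camera images.
- heater: dry block heater: white box housing 120 mm deep (x), 160 wide (y), from 5 to 65 mm height, on rubber feet at x = +-45, y = +-60 mm; about 1.8 kg, slides at 7 to 15 N, stays where left. On top a bored aluminium block, 96 x 136 mm, to 79 mm height. Origin at bench level under its middle; +x out of its back, -x out of its flat front (nothing protrudes), +y to the robot's left when square
- tubes: five capped sample tubes, 15 mm across the caps, standing fixed in the aluminium block and reaching to 108 mm height; not to be touched. Same origin and axes as the heater; they stand at x = 11 to 33 mm, y = -50 to 25 mm, so the front 63 mm of the heater's top is free of them
- heater_back_left (a point): bottom region of the heater's back left vertical edge, at x = 60, y = 80, z = 30 mm in the heater's frame
- heater_back_right (a point): the same on the back right edge, at x = 60, y = -80, z = 30 mm in the heater's frame
- trunking: fixed grey service trunking along the far side of the bench, 1000 mm long, 100 deep, 125 high, gas taps on top. Origin at bench level on its flat front face, mid-length; +x into the trunking, away from the robot, +y along it to the left; the face is the plane x = 0. Blank stretch from y = -260 to 260 mm; beyond it socket plates stand 8 mm proud
- microscope: white stereo microscope, base 190 x 150 mm, about 320 mm high, standing to the right near the trunking; not to be moved. Origin at bench level under the middle of its base
- specimen: lilac foam block 55 x 45 x 18 mm with a pinned beetle, 49 mm high in all; not to be moved. Origin at the middle of its underside
- dish: closed glass dish 94 mm across, 17 mm high; not to be moved. Origin at the middle of its underside
- forceps: steel forceps lying flat, 134 mm long along their x, 6 mm high; not to be moved. Origin at bench level near the middle

How it is judged:
By the outcome, as a careful person would: the job done as asked, in the order asked, and still so for the second after the job is handed in, with the robot touching nothing.
It also fails if it takes over 69 s, if anything falls off the work surface, if the arm or the gripper's body presses on something with over 40 N, if the wrist force passes 120 N, or if a joint passes its speed limit or range.

### The arm

A 7-joint arm with a two-finger parallel gripper is mounted at the origin on the work surface. World frame = base frame: x ahead of the robot, y to its left, z up, the work surface at z = 0. Lengths are in m, angles in rad, forces in N, time in s.
With the tool pointing down it reaches from about 0.425 to 0.875 m from the base axis. Payload 8.4 kg.
Tool frame: the origin (TCP) lies at the very end of the fingers, on their centre line; the grasp point (between the pads) lies 19 mm behind it; z points along the fingers, y is the line along which they close (so a half turn about z gives the same grasp; the last joint's range is limited). The gripper opens to 87 mm and grips with 3 to 60 N. Pads are 19 mm wide; open, the fingers measure 117 mm over their backs; the gripper's body (75 mm by 190 mm) begins 51 mm behind the grasp point.
Start: joints at [-1.243, 0.333, 0.04, 1.465, -0.013, 1.343, -0.059], TCP at [0.269, 0.592, 0.223] pointing down, gripper open.
Joint ranges: [-2.58, 2.58], [-0.38, 2.09], [-1.3, 1.39], [0.25, 2.4], [-1.5, 4.64], [0.08, 2.09], [-2.65, 2.65]. Speed limits (rad/s): [2.22, 2.22, 2.79, 2.79, 3.14, 3.14, 3.14].

### API

Orientations are given as a 3x3 rotation matrix whose columns are the frame's x, y, z axes.
In Python, from plant import env, viewer gives the robot as it stands.
- The arm moves only by the tool play_rows, never from a script. Its argument "commands" is a list of rows, each a list of 5 numbers: the gripper's target within -1 to 1 (shut at 1, half-way at 0, fully open at -1), then the shift along the tool's x, y, z in mm, then the turn about the tool's z in rad. A call has 1 to 8 rows; each row shifts and turns the commanded pose from where the row before left it, along the tool's axes as they then stand; what a row does not reach is not made up. A row lasts 1/10 s, in which the tool goes at most 50 mm and 8.59 degrees, less where a joint would pass 70% of its speed; a pose out of reach is approached as far as the arm can. A call is refused whole if a number of a shift passes 50 or a number of a turn 0.15, either way. A call with a gripper value outside its range is refused whole. The fingers move at their own pace and stop on an object; "force" is the grip in N (left out, the last holds). Time passes only in rows, so rows that do not move let the fingers close. It gives the time, the measured TCP pose, the force, the opening and the grip force at its end, in the units of the state.
- env.read_state(): the state, without advancing time (a new reading comes with each control period).
- viewer.get_image(name): name is "scene" or "side" or "wrist"; returns a dict with "img" (480x640x3 uint8, blue, green, red), "depth" (480x640 float32, m along the optical axis (not along the pixel's ray), 0 where there is no reading), "mtx" (3x3 intrinsics, pixels), "dist" ([k1, k2, p1, p2, k3] as OpenCV has them; the pictures are not rectified), "position" and "rotation" of the camera in the world. Camera axes: x right, y up, looking along -z (the intrinsics and any distortion apply to the point x, -y, -z); pixel columns grow to the right and rows downward; lengths in m; the calibration is good to about 2 mm. A picture is of the moment at which its call begins.
- env.sign_off(): hands the job in; it is judged then, once.
The state is a dict: "t": time; "joints": joint angles; "qvel": joint speeds; "joint_efforts": joint torques, N m; "position": TCP position; "tool_rot": TCP orientation; "contact_force": force on the tool from outside, world axes, zero at the start; "moment": the same for the moment, N m; "width": finger opening in m; "gripper_force": force on a finger pad.
Only numpy, scipy, OpenCV 4.12 (cv2) and the standard library are available. Lean on these libraries where they do the work, as an engineer would, in place of code of your own. Each camera call takes 0.05 s, during which the arm holds its last target. There are 200 camera calls.

## Working session

There is one attempt and no reset: what is moved stays moved. The work goes in short steps, Python scripts to look and compute and a tool call to move; the robot and the scene stay as the last step left them, time stands still between calls to the robot, and variables do not carry over. Pictures are saved under pics/ and viewed, at most 10 in all, crops included, and the job is handed in when it is done.

Besides the shell and the picture viewer there is one more tool, called after ">>>" as name(argument=value, ...), one argument or row to a line, values as JSON. play_rows: Moves the arm, as the interface text tells. Its arguments: {"type":"object","properties":{"commands":{"type":"array","items":{"type":"array","items":{"type":"number"}}},"force":{"type":"number"}},"required":["commands"]}

```bash
ls; mkdir -p pics; python3 - <<'E'
from plant import env, viewer
import cv2,numpy as np
s=env.read_state(); print(s['t'],s['position'],s['tool_rot'],s['contact_force'])
for n in ("scene","side"):
    d=viewer.get_image(n); cv2.imwrite(f"pics/{n}0.png",d["img"]); np.savez(f"{n}0.npz",**d)
    print(n,d['position'],d['rotation'],d['mtx'],d['dist'],(d['depth']>0).mean())
E
```

```text
pics
0.0 [0.26892305 0.59124213 0.22164628] [[-9.10271184e-01  4.14012159e-01 -5.50535078e-04]
 [ 4.14012505e-01  9.10269921e-01 -1.52180948e-03]
 [-1.28912105e-04 -1.61318772e-03 -9.99998691e-01]] [ 0.00955775 -0.64294257 -0.27867082]
scene [ 0.99662263 -0.30589697  0.9093737 ] [[ 0.54967614 -0.72392124  0.4168863 ]
 [ 0.83531603  0.47023189 -0.2848317 ]
 [ 0.01016248  0.504797    0.86317826]] [[503.46339059   0.         314.44255028]
 [  0.         503.46339059 245.69388665]
 [  0.           0.           1.        ]] [-0.05449258  0.          0.          0.          0.        ] 0.99603515625
side [ 0.40678481 -0.69485247  0.78883275] [[ 0.96679299  0.1735701  -0.18757597]
 [-0.25511418  0.69884652 -0.66822923]
 [ 0.0151022   0.69389262  0.7199201 ]] [[488.79427233   0.         321.66071179]
 [  0.         488.79427233 239.71062499]
 [  0.           0.           1.        ]] [-0.10733899  0.          0.          0.          0.        ] 0.9959765625
```

View pics/scene0.png

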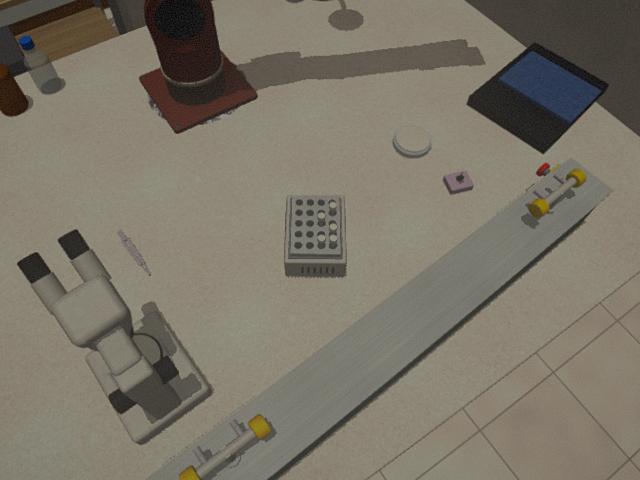

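View pics/side0.png

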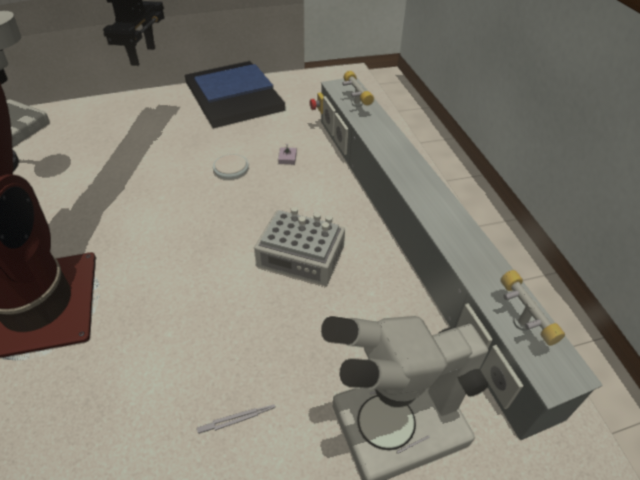

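The scene view shows the heater at about (315,235), with its tubes towards the image right, so that side is its back. The trunking runs diagonally from (160,470) to (590,170). The microscope is at (150,370), the forceps at (133,252), the specimen at (458,182) and the dish at (412,141). The side view agrees, with the heater at (300,245). I'll measure next.

```bash
cat > h.py <<'E'
import numpy as np, cv2
def cloud(d):
    h,w=d['depth'].shape
    u,v=np.meshgrid(np.arange(w),np.arange(h))
    n=cv2.undistortPoints(np.stack([u,v],-1).reshape(-1,1,2).astype(float),d['mtx'],d['dist']).reshape(-1,2)
    z=d['depth'].reshape(-1)
    P=np.c_[n[:,0]*z,-n[:,1]*z,-z]@d['rotation'].T+d['position']
    return P.reshape(h,w,3)
def ray(d,px,zp):
    n=cv2.undistortPoints(np.array(px,float).reshape(-1,1,2),d['mtx'],d['dist']).reshape(-1,2)
    r=np.c_[n[:,0],-n[:,1],-np.ones(len(n))]@d['rotation'].T
    return d['position']+r*((zp-d['position'][2])/r[:,2])[:,None]
E
python3 - <<'E'
import numpy as np,cv2
from h import *
S={n:dict(np.load(n+'0.npz')) for n in('scene','side')}
boxes={'scene':dict(heater=(275,185,357,285),dish=(385,118,440,162),spec=(438,165,480,198),forc=(110,222,160,280),mic=(80,290,220,445)),
'side':dict(heater=(245,200,355,290),dish=(205,145,255,182),spec=(270,138,302,168),forc=(190,398,280,437),mic=(325,380,480,480))}
for n,d in S.items():
    P=cloud(d)
    print(n,'table z',np.median(P[200:230,200:230,2]))
    for k,(a,b,c,e) in boxes[n].items():
        Q=P[b:e,a:c].reshape(-1,3)
        lo,hi={'heater':(.045,.085),'dish':(.008,.03),'spec':(.009,.03),'forc':(.003,.02),'mic':(.012,.05)}[k]
        q=Q[(Q[:,2]>lo)&(Q[:,2]<hi)]
        r=cv2.minAreaRect((q[:,:2]*1000).astype(np.float32)); print(k,len(q),r,cv2.boxPoints(r).round().tolist())
    # trunking face
    if n=='side':
        Q=P.reshape(-1,3); q=Q[(Q[:,2]>.03)&(Q[:,2]<.11)&(Q[:,0]>.6)]
        uv=np.argwhere((P[...,2]>.03)&(P[...,2]<.11)&(P[...,0]>.6))
        m=(uv[:,0]>130)&(uv[:,0]<300)&(uv[:,1]>350)&(uv[:,1]<480); q=q[m]
        l=cv2.fitLine((q[:,:2]*1000).astype(np.float32),cv2.DIST_HUBER,0,.01,.01).ravel(); print('face',len(q),l)
        nn=np.array([l[1],-l[0]]); print('n.p',nn, np.percentile(q[:,:2]@nn*1000,[1,50,99]))
        np.save('face.npy',l)
    Q=P.reshape(-1,3);q=Q[(Q[:,2]>.115)&(Q[:,2]<.135)&(Q[:,0]>.6)]
    r=cv2.minAreaRect((q[:,:2]*1000).astype(np.float32)); print('trunk top',r,cv2.boxPoints(r).round().tolist())
E
```

```text
scene table z 0.0008922794638396847
heater 3995 ((553.7096557617188, -3.6416702270507812), (121.71851348876953, 162.8147430419922), 56.30039978027344) [[452.0, -9.0], [588.0, -99.0], [655.0, 2.0], [520.0, 92.0]]
dish 969 ((447.8341064453125, 342.5155029296875), (90.60176849365234, 95.772216796875), 50.72090148925781) [[382.0, 338.0], [456.0, 277.0], [514.0, 347.0], [439.0, 408.0]]
spec 421 ((600.212890625, 351.5903625488281), (57.48888397216797, 46.81172180175781), 71.09180450439453) [[569.0, 332.0], [613.0, 317.0], [632.0, 371.0], [587.0, 386.0]]
forc 539 ((362.76373291015625, -327.12188720703125), (103.97710418701172, 149.4229278564453), 64.11572265625) [[273.0, -341.0], [407.0, -407.0], [453.0, -313.0], [318.0, -248.0]]
mic 5016 ((630.2297973632812, -408.76318359375), (189.9668731689453, 150.8844757080078), 5.388918876647949) [[529.0, -343.0], [543.0, -493.0], [732.0, -475.0], [718.0, -325.0]]
trunk top ((815.14404296875, 27.651519775390625), (981.7890014648438, 205.14015197753906), 87.7989730834961) [[694.0, -459.0], [899.0, -467.0], [936.0, 514.0], [732.0, 522.0]]
side table z 0
[... 538 characters left out ...]
7.0, 386.0]]
forc 477 ((362.5511474609375, -326.38348388671875), (59.764549255371094, 135.68638610839844), 75.01705932617188) [[289.0, -338.0], [420.0, -373.0], [436.0, -315.0], [305.0, -280.0]]
mic 8331 ((627.5821533203125, -412.2236022949219), (189.72698974609375, 148.70834350585938), 4.798885822296143) [[527.0, -346.0], [539.0, -494.0], [728.0, -478.0], [716.0, -330.0]]
face 3541 [ 8.1343874e-02 -9.9668610e-01  7.7394202e+02 -1.8541582e+01]
n.p [-0.9966861  -0.08134387] [-771.87527079 -769.8650738  -767.75548566]
trunk top ((1157.66943359375, 358.50616455078125), (1787.5474853515625, 818.1165771484375), 46.21688461303711) [[244.0, -4.0], [835.0, -570.0], [2071.0, 721.0], [1481.0, 1287.0]]
```

>>> play_rows(
  commands=[
    [-1, 0, 0, 0, 0.144],
    [-1, 0, 0, 0, 0.144],
    [-1, 0, 0, 0, 0.144],
    [-1, 0, 0, 0, 0.144],
    [-1, 0, 0, 0, 0.144],
    [-1, 0, 0, 0, 0.144],
  ],
)

```text
t: 0.7
position: [0.2689, 0.5914, 0.2221]
tool_rot: [[-0.271, 0.963, -0.0], [0.963, 0.271, -0.001], [-0.001, -0.001, -1.0]]
contact_force: [-1.5, -0.0, -0.7]
width: 0.0869
gripper_force: 0.0
```

>>> play_rows(
  commands=[
    [-1, 0, 0, 0, 0.144],
    [-1, 0, 0, 0, 0.144],
    [-1, 0, 0, 0, 0.144],
    [-1, 0, 0, 0, 0.144],
    [-1, 0, 0, 0, 0.144],
    [-1, 0, 0, 0, 0.144],
  ],
)

```text
t: 1.3
position: [0.2689, 0.5914, 0.222]
tool_rot: [[0.556, 0.831, -0.0], [0.831, -0.556, -0.001], [-0.001, 0.0, -1.0]]
contact_force: [0.4, -0.6, -1.0]
width: 0.0871
gripper_force: 0.0
```

```bash
cat >> h.py <<'E'
def face_t():
    return np.array([.9967,.0813]),np.array([-.0813,.9967])
E
python3 - <<'E'
from h import *
for n in('scene','side'):
    P=cloud(dict(np.load(n+'0.npz'))).reshape(-1,3)
    q=P[(P[:,2]>.1)&(P[:,2]<.4)&(P[:,0]>.35)&(P[:,0]<.76)&(P[:,1]<-.15)]
    print(n,q.min(0),q.max(0))
E
```

```text
scene [ 0.50426051 -0.46446159  0.10015323] [ 0.72216304 -0.35137679  0.32525659]
side [ 0.49407569 -0.46718628  0.10000471] [ 0.71957728 -0.35325795  0.32455953]
```

>>> play_rows(
  commands=[
    [-1, -28, 38, 0, 0],
    [-1, -28, 38, 0, 0],
    [-1, -28, 38, 0, 0],
    [-1, -28, 38, 0, 0],
    [-1, -28, 38, 0, 0],
    [-1, -28, 38, 0, 0],
    [-1, -28, 38, 0, 0],
    [-1, -28, 38, 0, 0],
  ],
)

```text
t: 2.1
position: [0.3993, 0.2352, 0.2224]
tool_rot: [[0.551, 0.834, -0.0], [0.834, -0.551, 0.0], [-0.0, -0.0, -1.0]]
contact_force: [1.0, 0.2, 0.3]
width: 0.0871
gripper_force: 0.0
```

>>> play_rows(
  commands=[
    [-1, -30, 36, 0, 0],
    [-1, -30, 36, 0, 0],
    [-1, -30, 36, 0, 0],
    [-1, -30, 36, 0, 0],
    [-1, -30, 36, 0, 0],
    [-1, -30, 36, 0, 0],
    [-1, -33, 32, 0, 0],
    [-1, 0, 0, 0, 0],
  ],
)

```text
t: 2.9
position: [0.4886, -0.084, 0.2228]
tool_rot: [[0.559, 0.829, 0.001], [0.829, -0.559, -0.002], [-0.001, 0.002, -1.0]]
contact_force: [0.0, 0.8, -0.8]
width: 0.0869
gripper_force: 0.0
```

>>> play_rows(
  commands=[
    [-1, 0, -6, 25, 0],
    [-1, 0, 0, 40, 0],
    [-1, 0, 0, 40, 0],
    [-1, 0, 0, 40, 0],
    [-1, 0, 0, 25, 0],
    [-1, 0, 0, 18, 0],
    [-1, 0, 0, 0, 0],
    [-1, 0, 0, 0, 0],
  ],
)

```text
t: 3.7
position: [0.4835, -0.0741, 0.0348]
tool_rot: [[0.552, 0.834, -0.001], [0.834, -0.552, -0.0], [-0.001, -0.0, -1.0]]
contact_force: [-0.4, 0.6, 0.1]
width: 0.0873
gripper_force: 0.0
```

```bash
cat > look.py <<'E'
import sys
from plant import env, viewer
from h import *
def best(q,zc):
    # heater rectangle from top-down housing points
    return cv2.minAreaRect((q[:,:2]*1000).astype(np.float32))
s=env.read_state(); p=s['position'][:2]; R=s['tool_rot']
print('tcp',s['position'],'yaw',np.degrees(np.arctan2(R[1,0],R[0,0])),s['contact_force'])
c0=np.array(eval(sys.argv[1])); 
for n in('scene','side'):
    d=viewer.get_image(n); P=cloud(d).reshape(-1,3)
    bl=(d['img'].reshape(-1,3).astype(int).sum(1)>150)  # not the dark gripper
    q=P[(P[:,2]>.068)&(P[:,2]<.083)&bl&(np.hypot(*(P[:,:2]-c0).T)<.11)] # aluminium block top
    # keep the largest cluster
    q=q[np.abs(q[:,2]-np.median(q[:,2]))<.006]
    print(n,len(q),[np.round(v,1).tolist() for v in cv2.minAreaRect((q[:,:2]*1000).astype(np.float32))[:2]],cv2.minAreaRect((q[:,:2]*1000).astype(np.float32))[2])
    cv2.imwrite(f'pics/{n}_{sys.argv[2]}.png',d['img'])
E
python3 look.py '(.553,-.004)' a
```

```text
tcp [ 0.48348318 -0.07411846  0.03483716] yaw 56.52094527218604 [-0.43702463  0.59668229  0.09212149]
scene 2463 [[553.2, -2.1], [96.1, 139.8]] 56.34796905517578
side 828 [[545.7, -21.0], [137.0, 131.2]] 56.273380279541016
```

>>> play_rows(
  commands=[
    [-1, 6, 0, 0, 0],
    [-1, 6, 0, 0, 0],
    [-1, 5, 0, 0, 0],
    [-1, 3, 0, 0, 0],
    [-1, 2, 0, 0, 0],
    [-1, 2, 0, 0, 0],
    [-1, 2, 0, 0, 0],
    [-1, 2, 0, 0, 0],
  ],
)

```text
t: 4.6
position: [0.4985, -0.0514, 0.0345]
tool_rot: [[0.552, 0.834, -0.001], [0.834, -0.552, -0.001], [-0.001, -0.0, -1.0]]
contact_force: [-6.6, -6.3, 6.6]
width: 0.087
gripper_force: 4.2
```

>>> play_rows(
  commands=[
    [-1, 3.3, -2.1, 0, 0.03],
    [-1, 3.3, -2.1, 0, 0.03],
    [-1, 3.3, -2.1, 0, 0.03],
    [-1, 3.3, -2.1, 0, 0.03],
    [-1, 3.3, -2.1, 0, 0.03],
    [-1, 3.3, -2.1, 0, 0.03],
    [-1, 3.3, -2.1, 0, 0.03],
    [-1, 3.3, -2.1, 0, 0.03],
  ],
)

```text
t: 5.4
position: [0.5011, -0.0216, 0.0344]
tool_rot: [[0.735, 0.678, -0.003], [0.678, -0.735, -0.002], [-0.004, -0.001, -1.0]]
contact_force: [-7.6, -8.2, 8.8]
width: 0.087
gripper_force: 5.5
```

```bash
python3 look.py '(.568,.013)' b
```

```text
tcp [ 0.50108193 -0.02161468  0.03436531] yaw 42.65143441817846 [-7.56419491 -8.19868938  8.84537321]
scene 2260 [[567.3, 13.5], [95.5, 139.9]] 41.79673767089844
side 737 [[562.1, 7.8], [110.9, 137.7]] 41.95326232910156
```

>>> play_rows(
  commands=[
    [-1, 4.4, -2.8, 0, 0.04],
    [-1, 4.4, -2.8, 0, 0.04],
    [-1, 4.4, -2.8, 0, 0.04],
    [-1, 4.4, -2.8, 0, 0.04],
    [-1, 4.4, -2.8, 0, 0.04],
    [-1, 4.4, -2.8, 0, 0.04],
    [-1, 4.4, -2.8, 0, 0.04],
    [-1, 4.4, -2.8, 0, 0.04],
  ],
)

```text
t: 6.3
position: [0.5166, 0.0174, 0.0341]
tool_rot: [[0.911, 0.412, -0.005], [0.412, -0.911, -0.001], [-0.005, -0.001, -1.0]]
contact_force: [-9.8, -5.4, 7.9]
width: 0.0869
gripper_force: 5.5
```

```bash
python3 look.py '(.593,.029)' c
```

```text
tcp [0.51659552 0.01740631 0.0340896 ] yaw 24.318359914591195 [-9.76975348 -5.35109843  7.91887014]
scene 2463 [[589.7, 29.6], [96.8, 138.9]] 24.249225616455078
side 1081 [[575.3, 21.7], [130.6, 138.4]] 24.579160690307617
```

>>> play_rows(
  commands=[
    [-1, 4.6, -3.0, 0, 0.043],
    [-1, 4.6, -3.0, 0, 0.043],
    [-1, 4.6, -3.0, 0, 0.043],
    [-1, 4.6, -3.0, 0, 0.043],
    [-1, 4.6, -3.0, 0, 0.043],
    [-1, 4.6, -3.0, 0, 0.043],
    [-1, 4.6, -3.0, 0, 0.043],
    [-1, 4.6, -3.0, 0, 0.043],
  ],
)

```text
t: 7.2
position: [0.5452, 0.0515, 0.034]
tool_rot: [[0.997, 0.081, -0.005], [0.081, -0.997, 0.0], [-0.005, -0.001, -1.0]]
contact_force: [-11.5, -2.3, 6.4]
width: 0.0873
gripper_force: 5.3
```

```bash
python3 look.py '(.617,.035)' d
```

```text
tcp [0.54522247 0.05148338 0.03395749] yaw 4.651267545572512 [-11.4871323   -2.30405304   6.4057021 ]
scene 2605 [[618.2, 38.0], [98.3, 137.5]] 5.219420909881592
side 1254 [[601.3, 37.0], [131.1, 142.3]] 3.678640365600586
```

View pics/side_d.png

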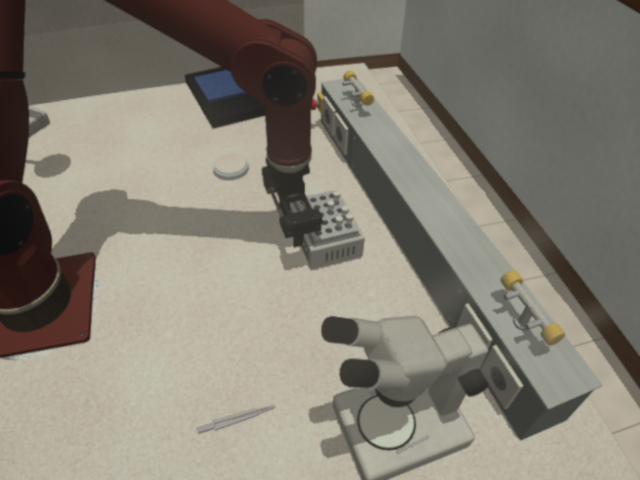

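The side view shows the heater at about (332,230), square to the trunking, with the open fingers on its front face. Next is the straight push.

>>> play_rows(
  commands=[
    [-1, 5, 0, 0, 0],
    [-1, 5, 0, 0, 0],
    [-1, 5, 0, 0, 0],
    [-1, 5, 0, 0, 0],
    [-1, 5, 0, 0, 0],
    [-1, 5, 0, 0, 0],
    [-1, 5, 0, 0, 0],
    [-1, 5, 0, 0, 0],
  ],
)

```text
t: 8.1
position: [0.5845, 0.0544, 0.0337]
tool_rot: [[0.997, 0.082, -0.007], [0.082, -0.997, 0.0], [-0.007, -0.001, -1.0]]
contact_force: [-12.4, -0.7, 8.3]
width: 0.0868
gripper_force: 6.4
```

>>> play_rows(
  commands=[
    [-1, 5, 0, 0, 0],
    [-1, 5, 0, 0, 0],
    [-1, 5, 0, 0, 0],
    [-1, 5, 0, 0, 0],
    [-1, 5, 0, 0, 0],
    [-1, 4, 0, 0, 0],
    [-1, 3, 0, 0, 0],
    [-1, 1, 0, 0, 0],
  ],
)

```text
t: 8.9
position: [0.6178, 0.0571, 0.0337]
tool_rot: [[0.997, 0.082, -0.006], [0.082, -0.997, -0.0], [-0.006, -0.0, -1.0]]
contact_force: [-13.6, -0.9, 7.4]
width: 0.0876
gripper_force: 6.4
```

```bash
cat > gap.py <<'E'
# heater back edge (housing top) vs trunking front edge, seen by the scene camera
import sys
from plant import env, viewer
from h import *
d=viewer.get_image('scene'); P=cloud(d).reshape(-1,3)
n,t=face_t(); N=P[:,:2]@n; T=P[:,:2]@t; z=P[:,2]
m=(z>.058)&(z<.09)&(N>.63)&(N<.80)
tc=float(sys.argv[1])
for a in np.arange(tc-.07,tc+.071,.02):
    k=np.abs(T-a)<.01
    h=N[k&m&(z<.07)]; tr=N[k&(z>.119)&(z<.13)&(N>.74)]
    print(round(a,3),len(h),np.percentile(h,98).round(4) if len(h) else None,'trunk',np.percentile(tr,1).round(4))
E
python3 look.py '(.697,.045)' e; python3 gap.py -.012
```

```text
tcp [0.61775562 0.05711368 0.03368272] yaw 4.6872459374531035 [-13.59211489  -0.89328426   7.428447  ]
scene 2833 [[690.5, 43.9], [97.3, 137.6]] 4.388919830322266
side 1269 [[702.3, 36.0], [158.5, 161.7]] 12.721989631652832
-0.082 507 0.7503 trunk 0.7712
-0.062 92 0.7517 trunk 0.7706
-0.042 73 0.7515 trunk 0.7702
-0.022 78 0.7518 trunk 0.7701
-0.002 93 0.7516 trunk 0.7703
0.018 92 0.7516 trunk 0.7701
0.038 97 0.7515 trunk 0.7705
0.058 150 0.7514 trunk 0.7699
```

>>> play_rows(
  commands=[
    [-1, 2, 0, 0, 0],
    [-1, 2, 0, 0, 0],
    [-1, 2, 0, 0, 0],
    [-1, 2, 0, 0, 0],
    [-1, 2, 0, 0, 0],
    [-1, 2, 0, 0, 0],
    [-1, 2, 0, 0, 0],
    [-1, 1, 0, 0, 0],
  ],
)

```text
t: 9.85
position: [0.6326, 0.0583, 0.0337]
tool_rot: [[0.997, 0.082, -0.006], [0.082, -0.997, -0.0], [-0.006, -0.0, -1.0]]
contact_force: [-12.9, -0.5, 6.8]
width: 0.0872
gripper_force: 6.2
```

>>> play_rows(
  commands=[
    [-1, 1, 0, 0, 0],
    [-1, 0.5, 0, 0, 0],
    [-1, 0.5, 0, 0, 0],
    [-1, 0, 0, 0, 0],
  ],
)

```text
t: 10.25
position: [0.6345, 0.0584, 0.0337]
tool_rot: [[0.997, 0.082, -0.006], [0.082, -0.997, -0.0], [-0.006, -0.0, -1.0]]
contact_force: [-11.4, -1.2, 6.0]
width: 0.087
gripper_force: 5.8
```

```bash
python3 look.py '(.707,.045)' f; python3 gap.py -.012
```

```text
tcp [0.63447214 0.05842026 0.03370372] yaw 4.678608084016481 [-11.44097811  -1.15721039   5.98997516]
scene 2810 [[706.9, 45.7], [97.4, 138.8]] 5.016409873962402
side 1263 [[714.5, 44.1], [112.2, 179.8]] 4.56439733505249
-0.082 415 0.7507 trunk 0.771
-0.062 10 0.655 trunk 0.7713
-0.042 0 None trunk 0.7709
-0.022 3 0.6543 trunk 0.7704
-0.002 20 0.6554 trunk 0.7707
0.018 19 0.6556 trunk 0.77
0.038 16 0.6556 trunk 0.7711
0.058 95 0.7506 trunk 0.77
```

Square and about 2 mm away; now 0.5 mm steps, watching the force.

>>> play_rows(
  commands=[
    [-1, 0.5, 0, 0, 0],
    [-1, 0.5, 0, 0, 0],
    [-1, 0.5, 0, 0, 0],
  ],
)

```text
t: 10.7
position: [0.6353, 0.0585, 0.0337]
tool_rot: [[0.997, 0.082, -0.008], [0.082, -0.997, 0.0], [-0.008, -0.001, -1.0]]
contact_force: [-17.7, -0.1, 11.6]
width: 0.0872
gripper_force: 8.6
```

>>> play_rows(
  commands=[
    [-1, 0.5, 0, 0, 0],
    [-1, 0.5, 0, 0, 0],
  ],
)

```text
t: 10.9
position: [0.6353, 0.0585, 0.0336]
tool_rot: [[0.997, 0.081, -0.01], [0.081, -0.997, 0.0], [-0.01, -0.001, -1.0]]
contact_force: [-22.4, -1.5, 15.2]
width: 0.0869
gripper_force: 11.2
```

>>> play_rows(
  commands=[
    [-1, 0.5, 0, 0, 0],
    [-1, 0.5, 0, 0, 0],
    [-1, 0, 0, 0, 0],
  ],
)

```text
t: 11.2
position: [0.6352, 0.0585, 0.0336]
tool_rot: [[0.997, 0.081, -0.012], [0.081, -0.997, 0.001], [-0.012, -0.002, -1.0]]
contact_force: [-25.5, -1.3, 18.5]
width: 0.0871
gripper_force: 12.8
```

```bash
python3 - <<'E'
from plant import env,viewer
from h import *
s=env.read_state();print(s['position'],s['contact_force'],s['moment'])
d=viewer.get_image('wrist');cv2.imwrite('pics/w.png',d['img'])
d=viewer.get_image('scene');cv2.imwrite('pics/sg.png',cv2.resize(d['img'][150:390,240:480],(720,720))[60:660])
E
```

```text
[0.63522097 0.05854316 0.03358451] [-25.49439498  -1.33129918  18.48437926] [-0.30028093  5.29932641 -0.04662709]
```

View pics/sg.png

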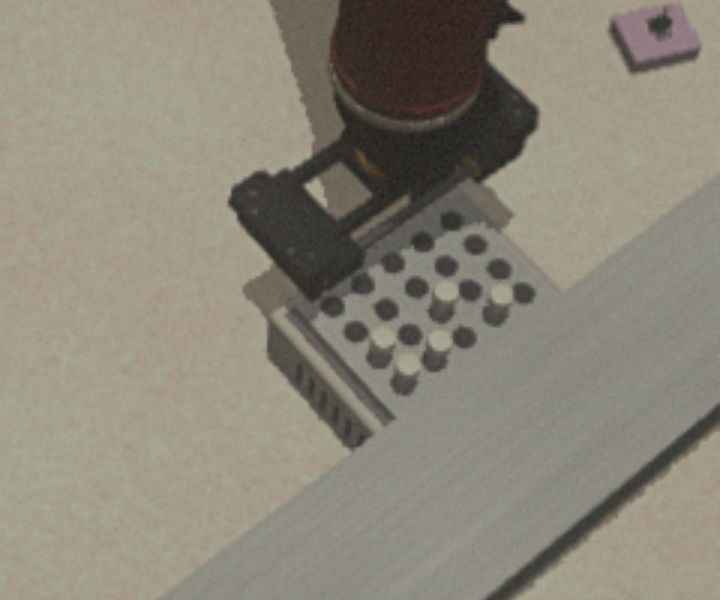

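The crop shows the heater's back against the trunking edge, from about (350,450) to (560,290), with both fingers on its front and the tubes clear. I'll back away gently and check.

>>> play_rows(
  commands=[
    [-1, -1, 0, 0, 0],
    [-1, -1, 0, 0, 0],
    [-1, -1, 0, 0, 0],
    [-1, -2, 0, 0, 0],
    [-1, -4, 0, 0, 0],
    [-1, -8, 0, 0, 0],
    [-1, -15, 0, 0, 0],
    [-1, -20, 0, 0, 0],
  ],
)

```text
t: 12.1
position: [0.5887, 0.055, 0.0346]
tool_rot: [[0.997, 0.083, 0.001], [0.083, -0.997, -0.0], [0.001, 0.0, -1.0]]
contact_force: [-0.2, -0.1, 0.4]
width: 0.0872
gripper_force: 0.0
```

>>> play_rows(
  commands=[
    [-1, -20, 0, -10, 0],
    [-1, -20, 0, -30, 0],
    [-1, -20, 0, -40, 0],
    [-1, -20, 0, -40, 0],
    [-1, 0, 0, -40, 0],
    [-1, 0, 0, -20, 0],
    [-1, 0, 0, 0, 0],
    [-1, 0, 0, 0, 0],
  ],
)

```text
t: 12.9
position: [0.509, 0.0491, 0.2142]
tool_rot: [[0.996, 0.084, -0.0], [0.084, -0.996, 0.002], [0.0, -0.002, -1.0]]
contact_force: [-0.2, -0.2, -1.1]
width: 0.087
gripper_force: 0.0
```

```bash
cat > fin.py <<'E'
from plant import env,viewer
from h import *
n,t=face_t(); tr=None
for k in('side','scene'):
    d=viewer.get_image(k); P=cloud(d).reshape(-1,3); N=P[:,:2]@n;T=P[:,:2]@t;z=P[:,2]
    q=P[(np.abs(N-.71)<.075)&(np.abs(T+.012)<.1)&(z>.03)&(z<.083)&(N<.764)]
    r=cv2.minAreaRect((q[:,:2]*1000).astype(np.float32));print(k,r)
    a=P[(np.abs(N-.71)<.075)&(np.abs(T+.012)<.1)&(z>.071)&(z<.083)]
    r=cv2.minAreaRect((a[:,:2]*1000).astype(np.float32));print('  block',r,'n',np.array(r[0])@n)
    # front housing face line
    F=P[(N>.635)&(N<.66)&(z>.015)&(z<.06)&(np.abs(T+.012)<.075)]
    if len(F)>50:
        l=cv2.fitLine((F[:,:2]*1000).astype(np.float32),cv2.DIST_HUBER,0,.01,.01).ravel();print('  front',len(F),np.degrees(np.arctan2(-l[0],l[1])), (F[:,:2]@n).mean())
    x,y=(250,130) if k=='side' else (240,150)
    cv2.imwrite(f'pics/{k}_fin.png',cv2.resize(d['img'][y:y+200,x:x+240],(720,600)))
print(env.read_state()['position'],env.read_state()['contact_force'])
E
python3 fin.py
```

```text
side ((704.0479125976562, 41.82411193847656), (117.44503784179688, 163.1573944091797), 4.752840995788574)
  block ((714.539794921875, 45.71889877319336), (112.19562530517578, 199.15248107910156), 4.905691623687744) n 715.8987600688935
  front 394 -175.38097 0.648667161198462
scene ((701.2196044921875, 44.1631965637207), (109.21749114990234, 161.07958984375), 4.80232048034668)
  block ((706.9358520507812, 43.576690673828125), (97.96847534179688, 141.17124938964844), 4.77754020690918) n 708.1457486907959
[0.50851264 0.04852489 0.21344545] [ 0.26975417 -0.53621444  0.06523941]
```

View pics/side_fin.png

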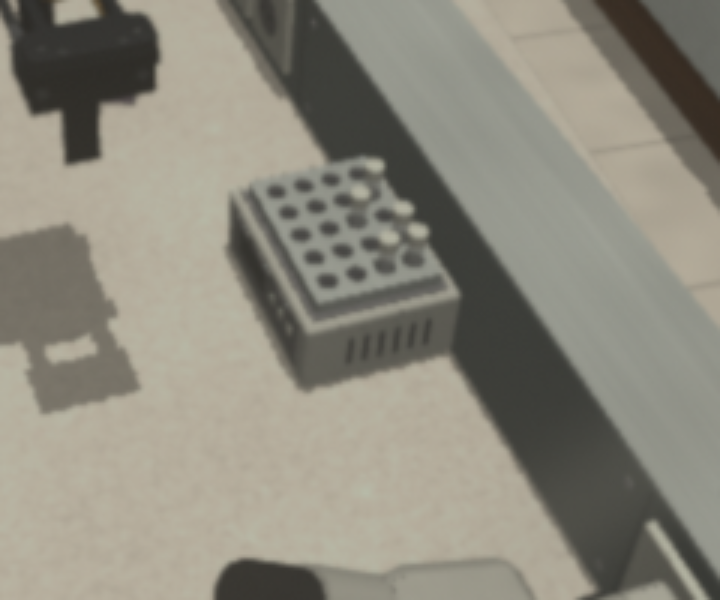

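View pics/scene_fin.png

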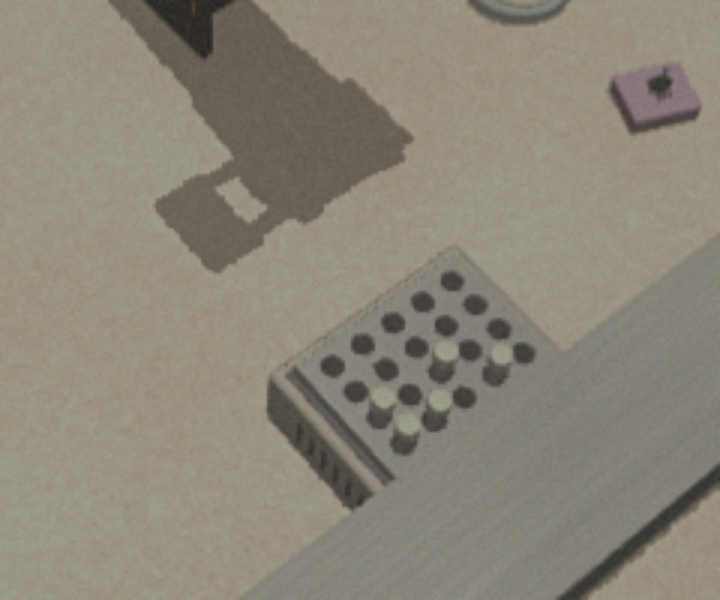

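The crops show the heater flush with the blank stretch: its back runs along the trunking edge, from about (350,505) to (560,350) in the scene crop. Its front measures 4.62° against 4.67° for the trunking face. The tubes are undisturbed and the arm is clear.

```bash
python3 -c "
from plant import env
print(env.sign_off())"
```

```text
the job is handed in; nothing more can be done
None
```

The heater's back is flat against the blank stretch of the trunking, square to about 0.1°. The arm is clear of everything, no other object was touched, and the job was handed in at about 13 s.

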